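# Lay the filter carrier on the sloped viewing stand

### The arm

A 6-joint arm with a two-finger parallel gripper is mounted at the origin on the work surface. World frame = base frame: x ahead of the robot, y to its left, z up, the work surface at z = 0. Lengths are in m, angles in rad, forces in N, time in s.
With the tool pointing down it reaches from about 0.35 to 0.975 m from the base axis. Payload 7.1 kg.
Tool frame: the origin (TCP) lies midway between the tips of the shut fingers; the grasp point (between the pads) lies 19 mm behind it; z points along the fingers, y is the line along which they close (so a half turn about z gives the same grasp; the last joint's range is limited). The gripper opens to 88 mm and grips with 3 to 60 N. Pads are 20 mm wide; open, the fingers measure 115 mm over their backs; the gripper's body (75 mm by 178 mm) begins 61 mm behind the grasp point.
Start: joints at [1.088, 0.423, 1.63, -0, 1.089, -0.019], TCP at [0.28, 0.559, 0.223] pointing down, gripper open.
Joint ranges: [-3, 3], [-0.9, 2.11], [0.09, 2.58], [-1.31, 4.45], [0.11, 2.69], [-2.54, 2.54]. Speed limits (rad/s): [2.39, 2.39, 3.01, 3.14, 3.14, 3.14].

### API

Orientations are given as a unit quaternion [w, x, y, z].
In Python, from station import move_pose, movel, movej, command_gripper, wait, inverse_kinematics, read_camera, camera_info, MotionError, job_done, get_time, get_joint_pos, get_qvel, get_effort, get_tcp_pos, get_ee_rot, get_ft_force, get_ft_torque, get_grip_width, get_finger_force gives the robot as it stands. Calls block until the motion is done:
- move_pose(position, orientation): joint-space move of the TCP to a pose.
- movel(position, frame=None, v=0.15, until_force=None): straight line of the TCP; frame=None keeps the orientation; v is the mean speed in m/s. With until_force (N) it stops when the force on the tool has changed by that much, and returns True; else False.
- movej(angles): joint-space move.
- command_gripper(opening): opening from 0.0 (shut) to 1.0 (fully open); the grip force is fixed at half the most; returns when the fingers have stopped.
- wait(seconds).
- inverse_kinematics(position, orientation): joint angles nearest the present ones, or None.
- read_camera(name): name is "scene" or "top" or "wrist"; returns the picture (384x512x3 uint8, red, green, blue); there is no depth.
- camera_info(name): a dict with "intrinsics" (3x3 intrinsics, pixels), "T" (4x4, takes a point from camera to world coordinates); the wrist camera has in their place "tool_from_camera" (4x4, takes a point from camera to tool coordinates, whose origin is the TCP and whose axes are the flange's). Camera axes: x right, y up, looking along -z (the intrinsics and any distortion apply to the point x, -y, -z); pixel columns grow to the right and rows downward; lengths in m; the calibration is good to about 2 mm. A picture is of the moment at which its call begins: read the wrist's pose just before it. camera_info takes no time and is no camera call.
A pose or a line that the arm cannot do raises MotionError and nothing moves.
- job_done(): hands the job in; it is judged then, once.
Readings, each from a call of its own:
- get_time(): time.
- get_joint_pos(): joint angles.
- get_qvel(): joint speeds.
- get_effort(): joint torques, N m.
- get_tcp_pos(): TCP position.
- get_ee_rot(): TCP orientation.
- get_ft_force(): force on the tool from outside, world axes, zero at the start.
- get_ft_torque(): the same for the moment, N m.
- get_grip_width(): opening from 0.0 (shut) to 1.0 (fully open).
- get_finger_force(): force on a finger pad.
Only numpy, scipy, OpenCV 4.12 (cv2) and the standard library are available. Lean on these libraries where they do the work, as an engineer would, in place of code of your own. Each camera call takes 0.05 s, during which the arm holds its last target. There are 200 camera calls.

### The job

Take the aluminium filter carrier out from under the small cabinet and lay it along the narrow sloping beam of the viewing stand, with its white filter disc uphill, face up and centred under the ring lamp. It must lie flat on the beam and straight along it, and stay there by itself; leave the other things on the bench where they stand.

Things in the scene. Friction and masses are not known exactly. Their poses are not given: they have to be found in the camera images.
- carrier: Filter carrier: flat solid aluminium bar 190 x 56 x 22 mm, about 0.2 kg. Origin: centre of its underside. x runs from the square plain tail (x = -95 mm, dark cross lines) to the rounded head (x = +95 mm, radius 28); sides flat and parallel from x = -95 to +67; z out of its top face. Starts flat on the bench, face up, 80 to 105 mm of its tail end in the bay under the cabinet.
- disc (a point): Centre of the white filter disc (44 mm across) on the carrier's top face: 60 mm from the carrier's origin towards the head, 22 mm above its underside.
- cabinet: Small grey cabinet, fixed, 130 x 130 mm, 160 mm high. Under it an open bay 100 mm wide, 50 high, about 120 deep, whose floor is the bench. Origin on the bench at its centre; the bay's mouth is at x = -65 mm and faces -x. The carrier's rounded head sticks out of the mouth; the solid cabinet stands over its tail.
- stand: Viewing stand, fixed: white base plate 90 mm wide (y), 12 mm thick, from x = -115 to +155 mm; origin on the bench beneath it; the beam runs above its middle line; x points uphill along the beam. It carries the beam and the ring lamp.
- beam: Narrow black beam on the stand, fixed, 36 mm wide (y), sloping up 12 degrees towards +x; its frame slopes with it. Origin on its upper surface right beneath the lamp's centre, 94 mm above the bench; x uphill, z square to the surface. Surface from x = -163 to +30 mm; at the low end a stop lip 8 mm high, 8 thick. Disc centred under the lamp: carrier's tail is 8 mm uphill of the lip.
- lamp: White ring lamp fixed over the beam and parallel to it: 110 mm outside, hole 64 mm, 22 mm thick. Origin at the centre of its underside, 75 mm straight out (beam z) from the beam's surface. The carrier's head must go in beneath it; no gripper fits there from above. A thin post holds it 55 to 95 mm uphill of its centre.
- tip_box: Bystander: a white closed pipette-tip box, 110 x 75 x 55 mm, loose; origin at the centre of its underside (about its middle).
- jar_a: Bystander: a specimen jar with white lid, 60 mm across, 75 mm high, loose; origin at the centre of its underside (about its middle).
- jar_b: Bystander: a second specimen jar, same as the first, loose; origin at the centre of its underside (about its middle).
- beaker: Bystander: a glass beaker, 70 mm across, 85 mm high, loose; origin at the centre of its underside (about its middle).
- bottle: Bystander: a reagent bottle with blue cap, 70 mm across, 150 mm high, loose; origin at the centre of its underside (about its middle).
- pipette: Bystander: a grey hand pipette lying on the bench, about 230 mm long, 24 mm high, loose; origin at the centre of its underside (about its middle).

How it is judged:
At the end, for the whole second after the job is handed in: The carrier rests flat on the beam (top faces parallel within 4 degrees), along it within 10 degrees, disc uphill with its centre within 20 mm along and 14 mm across of the point beneath the lamp's centre, at rest and released (x of disc in the frame of beam between -0.02 and 0.02 m and y of disc in the frame of beam between -0.014 and 0.014 m and z of disc in the frame of beam between 0.016 and 0.027 m and angle between the x axis of carrier and the x axis of beam, either way round below 0.17 rad and angle between the z axis of carrier and the z axis of beam, either way round below 0.07 rad and linear speed of carrier below 0.02 m/s); the robot touches nothing.
It fails at once if a bystander is shifted by more than 30 mm (distance of any of tip_box, jar_a, jar_b, beaker, bottle, pipette from where it was at the start of the episode above 0.03 m).
It also fails if it takes over 58 s, if anything falls off the work surface, if the arm or the gripper's body presses on something with over 40 N, if the wrist force passes 120 N, or if a joint passes its speed limit or range.

## Working session

There is one attempt and no reset: what is moved stays moved. The work goes in short steps, each a Python script; the robot and the scene stay as the last script left them, time stands still between calls to the robot, and variables do not carry over. Pictures are saved under pics/ and viewed, at most 10 in all, crops included, and the job is handed in when it is done.

```bash
mkdir -p pics
python3 - <<'E'
from station import *
import cv2,numpy as np
for n in("scene","top"):
    im=read_camera(n); cv2.imwrite(f"pics/{n}0.png",cv2.resize(im[:,:,::-1],(800,600))); np.save(f"pics/{n}0.npy",im)
    c=camera_info(n); print(n,{k:np.round(v,4).tolist() if not isinstance(v,str) else v for k,v in c.items()})
print(camera_info("wrist"),get_ee_rot(),get_time())
E
```

```text
scene {'intrinsics': [[381.6012, 0.0, 255.923], [0.0, 381.6012, 188.8008], [0.0, 0.0, 1.0]], 'T': [[0.6382, -0.526, 0.5621, 1.1359], [0.7697, 0.4206, -0.4804, -0.5198], [0.0163, 0.7393, 0.6732, 0.7809], [0.0, 0.0, 0.0, 1.0]]}
top {'intrinsics': [[436.6136, 0.0, 258.1579], [0.0, 436.6136, 192.6671], [0.0, 0.0, 1.0]], 'T': [[0.0198, 0.9933, -0.1138, 0.4342], [-0.9998, 0.0204, 0.0039, -0.0371], [0.0062, 0.1137, 0.9935, 1.2913], [0.0, 0.0, 0.0, 1.0]]}
{'intrinsics': array([[285.69404954,   0.        , 246.67714931],
       [  0.        , 285.69404954, 192.11065844],
       [  0.        ,   0.        ,   1.        ]]), 'tool_from_camera': array([[ 2.49831590e-04,  9.63920509e-01,  2.66190138e-01,
         7.36339052e-02],
       [ 9.99999956e-01, -1.98253222e-04, -2.20636394e-04,
         8.27704256e-04],
       [-1.59902893e-04,  2.66190181e-01, -9.63920516e-01,
        -1.62585332e-01],
       [ 0.00000000e+00,  0.00000000e+00,  0.00000000e+00,
         1.00000000e+00]])} [-1.71276134e-04  2.29819706e-01  9.73232989e-01 -6.50558811e-04] 0.1
```

View pics/scene0.png

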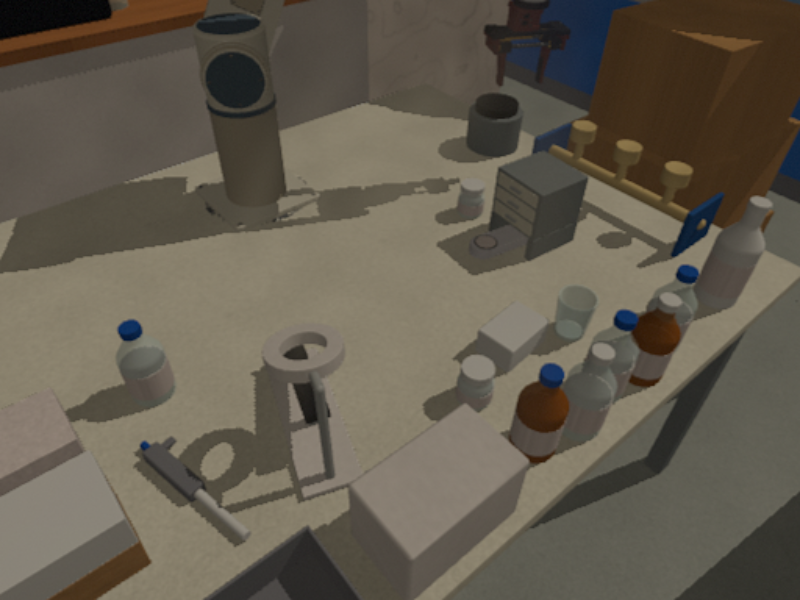

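View pics/top0.png

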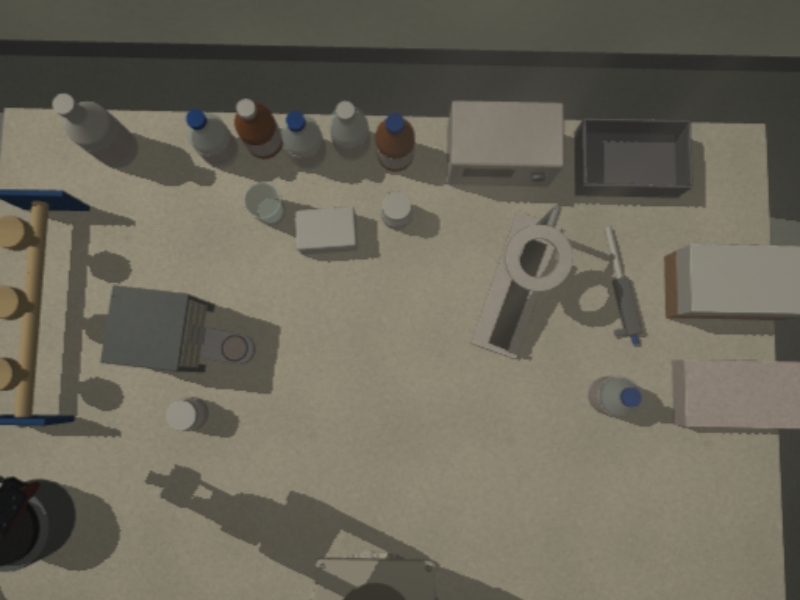

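The scene view shows the carrier head with its disc at (486,242) and the ring lamp at (304,353). In the top view the disc is at (235,347), the ring at (539,257), the low base-plate end at (473..512,342..356) and the cabinet at (103..205,287..370). Next I triangulate these roughly.

```bash
cat > h.py <<'E'
from station import *
import cv2,numpy as np
from scipy.spatial.transform import Rotation as R
def rot(q): return R.from_quat(np.roll(q,-1)).as_matrix()
def quat(M): return np.roll(R.from_matrix(M).as_quat(),1)
def camT(n,pose=None):
    c=camera_info(n)
    if n!="wrist": return c["intrinsics"],c["T"]
    T=np.eye(4);T[:3,:3]=rot(pose[1]);T[:3,3]=pose[0]
    return c["intrinsics"],T@c["tool_from_camera"]
def ray(K,T,p):
    d=np.linalg.inv(K)@[p[0],p[1],1.]; return T[:3,3],T[:3,:3]@(d*[1,-1,-1])
def plane(K,T,p,z):
    o,d=ray(K,T,p); return o+d*(z-o[2])/d[2]
def tri(rs):
    A=np.zeros((3,3));b=np.zeros(3)
    for o,d in rs:
        d=d/np.linalg.norm(d);P=np.eye(3)-np.outer(d,d);A+=P;b+=P@o
    x=np.linalg.solve(A,b); return x,[np.linalg.norm(np.cross(x-o,d/np.linalg.norm(d))) for o,d in rs]
def proj(K,T,X):
    c=T[:3,:3].T@(np.asarray(X)-T[:3,3]); return (K@[c[0],-c[1],-c[2]])[:2]/-c[2]
def down(yaw):  # tool x along yaw, z down
    c,s=np.cos(yaw),np.sin(yaw); return np.array([[c,s,0],[s,-c,0],[0,0,-1.]])
def snap(name):
    pose=(np.array(get_tcp_pos()),np.array(get_ee_rot())); im=read_camera("wrist")
    np.savez(f"pics/{name}.npz",im=im,p=pose[0],q=pose[1]); cv2.imwrite(f"pics/{name}.png",im[:,:,::-1]); return im,pose
E
python3 - <<'E'
from h import *
s=1/1.5625
A=camT("scene");B=camT("top")
for n,a,b in [("disc",(486,242),(235,347)),("lamp",(304,353),(539,257))]:
    print(n,tri([ray(*A,np.array(a)*s),ray(*B,np.array(b)*s)]))
for n,p,z in [("plateL",(473,342),.012),("plateR",(512,356),.012),("cabtopFL",(188,292),.16),("cabtopFR",(176,370),.16),("cabBL",(114,287),.16),("cabBR",(103,362),.16),("botFR",(200,370),0),("jara",(182,414),.075),("beamlow",(503,340),.06),("head",(255,347),.022)]:
    print(n,plane(*B,np.array(p)*s,z).round(3))
E
```

```text
disc (array([0.48764268, 0.26890748, 0.02176824]), [np.float64(0.0002768621680397977), np.float64(0.0002768621680398897)])
lamp (array([ 0.64012722, -0.26479067,  0.1767758 ]), [np.float64(0.00010445733750061034), np.float64(0.00010445733750044154)])
plateL [ 0.506 -0.174  0.012]
plateR [ 0.481 -0.247  0.012]
cabtopFL [0.572 0.318 0.16 ]
cabtopFR [0.442 0.331 0.16 ]
cabBL [0.578 0.442 0.16 ]
cabBR [0.453 0.451 0.16 ]
botFR [0.444 0.338 0.   ]
jara [0.366 0.343 0.075]
beamlow [ 0.508 -0.223  0.06 ]
head [0.488 0.232 0.022]
```

Rough positions agree: disc (0.488, 0.269, 0.022), lamp (0.640, -0.265, 0.177). Now I take two wrist views each of the carrier and the stand.

Run:
```python
from h import *
movel([.28,.559,.30],v=.3)
D=np.deg2rad
try:
    for n,p,y in [("c1",(.50,.20,.26),85),("c2",(.42,.16,.26),85),("s1",(.56,-.16,.32),160),("s2",(.50,-.26,.32),160)]:
        move_pose(list(p),quat(down(D(y))).tolist()); snap(n); print(n,np.round(get_joint_pos(),2),get_time())
except MotionError as e: print(e)
import os
ims=[cv2.imread(f"pics/{n}.png") for n in("c1","s1","s2") if os.path.exists(f"pics/{n}.png")]
cv2.imwrite("pics/m1.png",cv2.convertScaleAbs(cv2.resize(ims[0],(800,600)),alpha=1.6))
cv2.imwrite("pics/m2.png",cv2.convertScaleAbs(cv2.resize(ims[1],(800,600)),alpha=1.6))
cv2.imwrite("pics/m3.png",cv2.convertScaleAbs(cv2.resize(ims[2],(800,600)),alpha=1.6))
```

```text
c1 [0.36 0.25 1.79 0.   1.1  0.45] 2.1167
c2 [0.34 0.11 1.96 0.   1.07 0.42] 2.6167
s1 [-0.3   0.26  1.63  0.    1.25 -1.52] 4.3667
s2 [-0.5   0.23  1.67  0.    1.24 -1.72] 4.9583
```

View pics/m1.png

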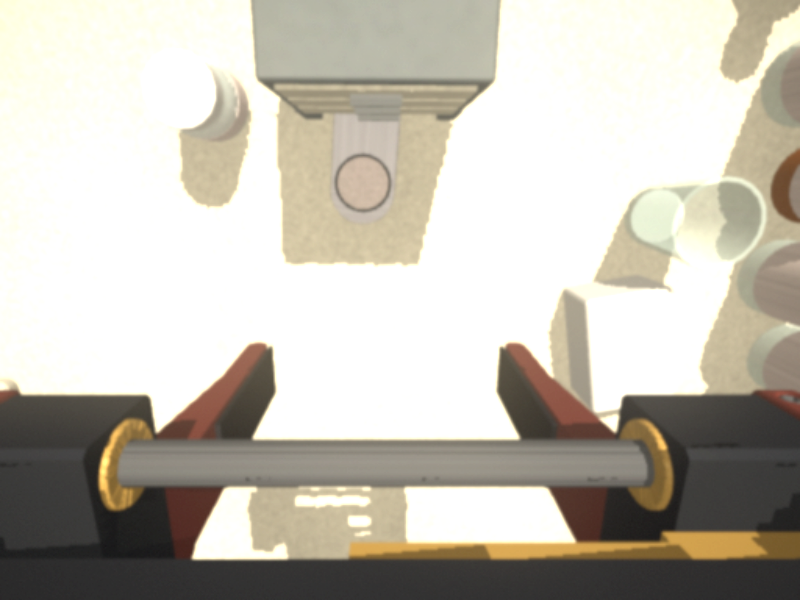

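View pics/m2.png

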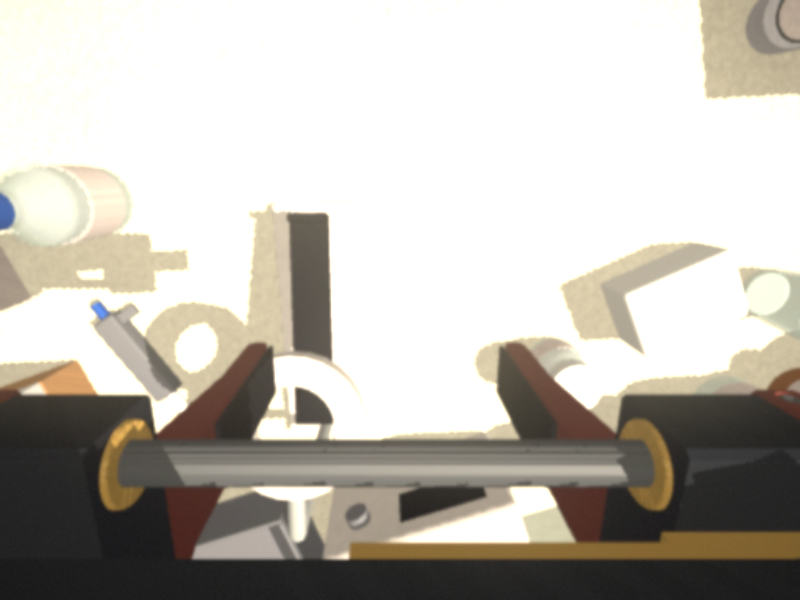

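View pics/m3.png

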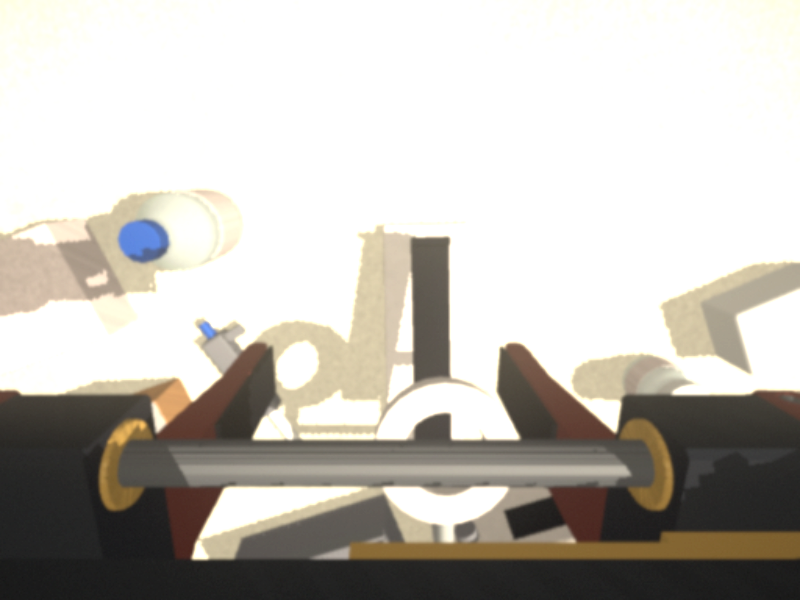

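In m1 the disc ring is at (362,183) and the carrier sides at x≈332 and 398, below the cabinet front at rows 80–120. In m2 and m3 the dark beam shows its low end at (290..328,213) and (411..449,238), with the ring lamp partly behind the gripper. Now I measure with masks.

```bash
cat > meas.py <<'E'
from h import *
def load(n):
    d=np.load(f"pics/{n}.npz"); return d["im"],camT("wrist",(d["p"],d["q"]))
def fitline(pts):
    v=cv2.fitLine(np.float32(pts),cv2.DIST_HUBER,0,.01,.01).ravel(); return v
def ringfit(g,guess,rad=26,thr=None):
    x,y=map(int,guess); w=g[y-rad:y+rad,x-rad:x+rad]
    t=thr or (np.percentile(w,50)*.72); m=(w<t).astype(np.uint8)
    cs,_=cv2.findContours(m,cv2.RETR_LIST,cv2.CHAIN_APPROX_NONE)
    out=[cv2.fitEllipse(c) for c in cs if len(c)>40]
    return [((e[0][0]+x-rad,e[0][1]+y-rad),e[1]) for e in out]
E
python3 - <<'E'
from meas import *
import numpy as np
# carrier
A=load("c1")
disc0=np.array([.4876,.2689,.022])
rs=[]
for n in("c1","c2"):
    im,C=load(n); g=cv2.cvtColor(im,cv2.COLOR_RGB2GRAY); gp=proj(*C,disc0)
    es=ringfit(g,gp); print(n,gp.round(1),[(np.round(e[0],1).tolist(),np.round(e[1],1).tolist()) for e in es])
    es=[e for e in es if 0.7<e[1][0]/e[1][1] and 28<e[1][1]<48]
    if es: 
        c=np.mean([e[0] for e in es],0); rs.append(ray(*C,c))
    # side edges
    gx=cv2.Sobel(cv2.GaussianBlur(g,(0,0),1).astype(float),cv2.CV_64F,1,0)
    L=[];Rr=[]
    u=np.array([0.1,1,0]);u/=np.linalg.norm(u)
    for s in np.linspace(0.005,.045,18):
        p=proj(*C,disc0+u*s); r=int(round(p[1])); 
        for off,lst in((-.028,L),(.028,Rr)):
            q=proj(*C,disc0+u*s+np.array([-1,.1,0])*-off); c0=int(round(q[0])); k=np.argmax(abs(gx[r,c0-6:c0+7])); lst.append(plane(*C,(c0-6+k,r),.022)[:2])
    for lst in(L,Rr):
        v=fitline(lst); v=v*np.sign(v[1]); print(" side dir deg",np.rad2deg(np.arctan2(abs(v[1]),v[0]*np.sign(v[1]))).round(2)," x at y=.269",(v[2]+v[0]/v[1]*(.269-v[3])).round(4))
if len(rs)==2: print("disc",tri(rs))
# beam
pl=[];low={}
for n,b in(("s1",(185,140,211,222)),("s2",(258,155,290,238))):
    im,C=load(n); g=cv2.cvtColor(im,cv2.COLOR_RGB2GRAY)
    x0,y0,x1,y1=b; m=np.zeros_like(g); m[y0-8:y1,x0-6:x1+6]=(g[y0-8:y1,x0-6:x1+6]<45); 
    k,lab,st,_=cv2.connectedComponentsWithStats(m.astype(np.uint8)); i=1+np.argmax(st[1:,4]); m=lab==i; print(n,st[i])
    mid=[];ed=[]
    for r in range(st[i,1]+3,st[i,1]+st[i,3]-4):
        c=np.flatnonzero(m[r]); mid.append((c.mean(),r)); ed.append((c[0],c[-1]))
    v=fitline(mid); print(" widths",[e[1]-e[0]+1 for e in ed][::12], "mid",v.round(3))
    f=lambda r:(v[2]+v[0]/v[1]*(r-v[3]),r)
    top=st[i,1]-.5; low[n]=ray(*C,f(top))
    o,d1=ray(*C,f(top)); _,d2=ray(*C,f(st[i,1]+st[i,3]-4)); nn=np.cross(d1,d2); pl.append((nn/np.linalg.norm(nn),o))
P,res=tri([low["s1"],low["s2"]]); print("lowend mid",P.round(4),res)
d=np.cross(pl[0][0],pl[1][0]); d/=np.linalg.norm(d)*np.sign(d[0]*1); print("dir",d.round(4),"yaw",np.rad2deg(np.arctan2(d[1],d[0])),"slope",np.rad2deg(np.arcsin(d[2])))
# lamp from fixed cams: outer ring via rough bright mask
for n,gp in(("scene",(195,226)),("top",(345,165))):
    im=np.load(f"pics/{n}0.npy"); x,y=gp; cv2.imwrite(f"pics/lamp_{n}.png",cv2.resize(im[y-50:y+50,x-50:x+50,::-1],(400,400),interpolation=cv2.INTER_CUBIC))
a=np.hstack([cv2.imread("pics/lamp_scene.png"),cv2.imread("pics/lamp_top.png")]); cv2.imwrite("pics/lamp.png",cv2.convertScaleAbs(a,alpha=1.5))
E
```

```text
c1 [232.7 118.4] [([231.9, 116.6], [34.2, 35.4])]
 side dir deg 96.32  x at y=.269 -0.5267
 side dir deg 74.89  x at y=.269 0.5088
c2 [290.1  81.6] [([289.5, 79.6], [34.8, 37.3]), ([289.5, 79.5], [35.4, 38.3])]
 side dir deg 91.21  x at y=.269 -0.4783
 side dir deg 74.7  x at y=.269 0.5088
disc (array([0.48684104, 0.27129103, 0.02317598]), [np.float64(1.8389506701671723e-05), np.float64(1.838950670166271e-05)])Traceback (most recent call last):
  File "<stdin>", line 29, in <module>
    return _wrapfunc(a, 'argmax', axis=axis, out=out, **kwds)
    return bound(*args, **kwds)
ValueError: attempt to get argmax of an empty sequence
```

```bash
cat > m2.py <<'E'
from meas import *
for n in("c1","c2"):
    im,C=load(n); g=cv2.cvtColor(im,cv2.COLOR_RGB2GRAY)
    gx=cv2.Sobel(cv2.GaussianBlur(g,(0,0),.8).astype(float),cv2.CV_64F,1,0)
    D=np.array([.4868,.2713,.022]); u=np.array([.03,1,0]); w=np.array([1,-.03,0]); E=[[],[]]
    for s in np.linspace(-.005,.036,22):
        for j in(0,1):
            q=proj(*C,D+u*s+w*(.028*(2*j-1))); c0,r=int(round(q[0])),int(round(q[1])); k=np.argmax(abs(gx[r,c0-5:c0+6])); E[j].append(plane(*C,(c0-5+k,r),.022)[:2])
    for e in E:
        v=fitline(e); t=v[0]/v[1]; print(n,"side yaw",np.rad2deg(np.arctan2(1,t)).round(2),"x at y=.271",(v[2]+t*(.2713-v[3])).round(4))
pl=[];low={}
for n,b in(("s1",(185,140,211,222)),("s2",(258,155,290,238))):
    im,C=load(n); g=cv2.cvtColor(im,cv2.COLOR_RGB2GRAY)
    x0,y0,x1,y1=b; w=g[y0-8:y1,x0-6:x1+6]; t,_=cv2.threshold(w,0,255,cv2.THRESH_OTSU); print(n,np.percentile(w,[2,25,50,75]),t)
    t=(np.percentile(w,20)+np.percentile(w,75))/2 if t>110 else t
    m=np.zeros_like(g); m[y0-8:y1,x0-6:x1+6]=(w<t)
    k,lab,st,_=cv2.connectedComponentsWithStats(m); i=1+np.argmax(st[1:,4]); m=lab==i; print(n,st[i],t)
    mid=[];ed=[]
    for r in range(st[i,1]+3,st[i,1]+st[i,3]-4):
        c=np.flatnonzero(m[r]); mid.append((c.mean(),r)); ed.append((c[0],c[-1]))
    v=fitline(mid); print(" widths",[int(e[1]-e[0]+1) for e in ed][::8], "mid",v.round(3))
    f=lambda r:(v[2]+v[0]/v[1]*(r-v[3]),r)
    low[n]=ray(*C,f(st[i,1]-.5))
    o,d1=low[n]; _,d2=ray(*C,f(st[i,1]+st[i,3]-4)); nn=np.cross(d1,d2); pl.append((nn/np.linalg.norm(nn),o))
P,res=tri([low["s1"],low["s2"]]); print("lowend mid",P.round(4),res)
d=np.cross(pl[0][0],pl[1][0]); d/=np.linalg.norm(d)*np.sign(d[0]); print("dir",d.round(4),"yaw",np.rad2deg(np.arctan2(d[1],d[0])),"slope",np.rad2deg(np.arcsin(d[2])))
E
python3 m2.py
python3 - <<'E'
import cv2,numpy as np
o=[]
for n,x,y in(("scene0",195,226),("top0",345,165)):
    im=np.load(f"pics/{n}.npy"); o.append(cv2.resize(im[y-40:y+40,x-40:x+40,::-1],(400,400),interpolation=cv2.INTER_CUBIC))
cv2.imwrite("pics/lamp.png",cv2.convertScaleAbs(np.hstack(o),alpha=1.3))
E
```

```text
c1 side yaw 90.87 x at y=.271 0.4642
c1 side yaw 77.46 x at y=.271 0.5111
c2 side yaw 86.13 x at y=.271 0.4628
c2 side yaw 73.0 x at y=.271 0.509
s1 [ 53.  56.  61. 127.] 111.0
s1 [ 184  137   28   85 2095] 91.5
 widths [26, 25, 24, 24, 25, 25, 24, 24, 24, 25] mid [2.90000e-02 1.00000e+00 1.98032e+02 1.78500e+02]
s2 [ 53.   57.   99.5 184. ] 116.0
s2 [ 262  152   26   86 2088] 120.0
 widths [26, 25, 25, 24, 24, 24, 24, 24, 24, 25] mid [1.4000e-02 1.0000e+00 2.7525e+02 1.9660e+02]
lowend mid [ 0.4973 -0.2135  0.0558] [np.float64(1.0497821089199356e-05), np.float64(1.0497821089242643e-05)]
dir [ 0.9254 -0.3169  0.2079] yaw -18.90188185862007 slope 11.99692562273249
```

View pics/lamp.png

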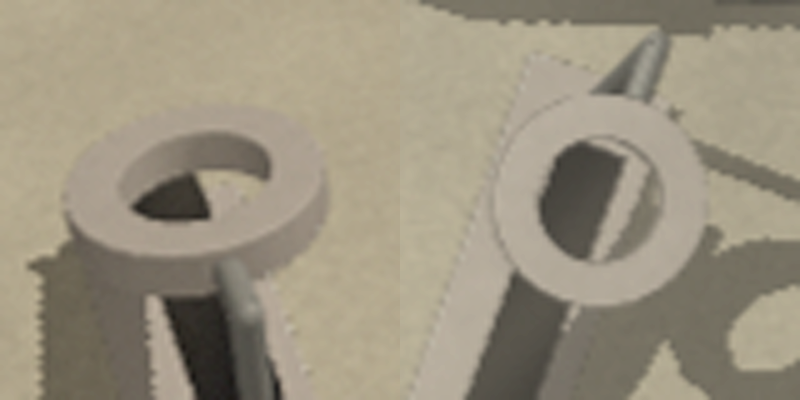

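The crops show the lamp's top-face ellipse centre at scene pixel ≈(193.7,222) and top pixel ≈(345,164.8). The beam fit is good (yaw −18.9°, slope 12.0°). I still need the carrier yaw, this time from hue, and the lamp point.

Run:
```python
from meas import *
for n in("c1","c2"):
    im,C=load(n); b=cv2.cvtColor(im,cv2.COLOR_RGB2LAB)[:,:,2]; D=np.array([.4868,.2713,.022])
    c=proj(*C,D); x,y=c.astype(int); w=b[y-28:y+30,x-34:x+35]
    t,m=cv2.threshold(w,0,1,cv2.THRESH_BINARY_INV+cv2.THRESH_OTSU); k,lab,st,_=cv2.connectedComponentsWithStats(m); i=lab[28,34]
    if i==0: i=1+np.argmax(st[1:,4])
    m=(lab==i); print(n,t,st[i],(x,y))
    L=[];Rr=[]
    for r in range(58):
        cc=np.flatnonzero(m[r])
        if len(cc): L.append((r+y-28,cc[0]+x-34));Rr.append((r+y-28,cc[-1]+x-34))
    print([(a[0],a[1],q[1]) for a,q in zip(L,Rr)][::3])
    for s in(L,Rr):
        P=[plane(*C,(q[1],q[0]),.022)[:2] for q in s]; P=np.array([p for p in P if p[1]>.268 and p[1]<.32]); v=fitline(P); tt=v[0]/v[1]; print(" yaw",np.rad2deg(np.arctan2(1,tt)).round(2),"x@.271",(v[2]+tt*(.2713-v[3])).round(4),"n",len(P))
A=camT("scene");B=camT("top")
T,res=tri([ray(*A,(193.7,222)),ray(*B,(345,164.8))]); print("lamp top",T.round(4),res)
d=np.array([.9254,-.3169,.2079]); y=np.cross([0,0,1],d);y/=np.linalg.norm(y);nz=np.cross(d,y)
O=T-.097*nz; P=np.array([.4973,-.2135,.0558]); M=np.c_[d,y,nz]
print("beam O",O.round(4),"lowend in beam",(M.T@(P-O)).round(4))
```

```text
c1 137.0 [  14    0   45   56 2111] (np.int64(231), np.int64(116))
[(np.int64(88), np.int64(213), np.int64(255)), (np.int64(91), np.int64(213), np.int64(254)), (np.int64(94), np.int64(213), np.int64(254)), (np.int64(97), np.int64(212), np.int64(254)), (np.int64(100), np.int64(212), np.int64(254)), (np.int64(103), np.int64(212), np.int64(253)), (np.int64(106), np.int64(212), np.int64(253)), (np.int64(109), np.int64(212), np.int64(253)), (np.int64(112), np.int64(212), np.int64(253)), (np.int64(115), np.int64(212), np.int64(252)), (np.int64(118), np.int64(212), np.int64(252)), (np.int64(121), np.int64(212), np.int64(252)), (np.int64(124), np.int64(212), np.int64(252)), (np.int64(127), np.int64(212), np.int64(251)), (np.int64(130), np.int64(213), np.int64(250)), (np.int64(133), np.int64(215), np.int64(249)), (np.int64(136), np.int64(217), np.int64(247)), (np.int64(139), np.int64(220), np.int64(244)), (np.int64(142), np.int64(226), np.int64(237))]
 yaw 80.63 x@.271 0.4592 n 33
 yaw 80.11 x@.271 0.5147 n 30
c2 136.0 [  12    0   48   57 2041] (np.int64(289), np.int64(79))
[(np.int64(51), n
[... 398 characters left out ...]
(np.int64(78), np.int64(268), np.int64(310)), (np.int64(81), np.int64(268), np.int64(310)), (np.int64(84), np.int64(267), np.int64(309)), (np.int64(87), np.int64(267), np.int64(309)), (np.int64(90), np.int64(267), np.int64(309)), (np.int64(93), np.int64(268), np.int64(308)), (np.int64(96), np.int64(269), np.int64(306)), (np.int64(99), np.int64(271), np.int64(304)), (np.int64(102), np.int64(273), np.int64(301)), (np.int64(105), np.int64(277), np.int64(297))]
 yaw 80.9 x@.271 0.4579 n 34
 yaw 80.05 x@.271 0.5142 n 30
lamp top [ 0.6374 -0.2635  0.1858] [np.float64(0.0004340578901048235), np.float64(0.0004340578901048291)]
beam O [ 0.6564 -0.27    0.0909] lowend in beam [-0.1725  0.0019  0.0008]
```

Carrier yaw is 80.4° (tail direction), with both views and the width agreeing. Next: tilted grasp near the head, drag clear of the cabinet, release, and look again.

```bash
cat >> h.py <<'E'
def tilted(yaw,th):  # tool x along yaw, top leaning back by th
    t=np.array([np.cos(yaw),np.sin(yaw),0]);u=np.array([0,0,1.]);c,s=np.cos(th),np.sin(th)
    x=c*t+s*u; z=-c*u+s*t; return np.c_[x,np.cross(z,x),z]
E
python3 - <<'E'
from h import *
yaw=np.deg2rad(80.4); t=np.array([np.cos(yaw),np.sin(yaw),0]); M=tilted(yaw,np.deg2rad(25)); q=quat(M).tolist()
D=np.array([.4868,.2713,0]); g=D+t*.018+[0,0,.010]; pre=g-M[:,2]*.11; end=g-t*.22
for p in(pre,g,end): print(p.round(3),inverse_kinematics(p.tolist(),q))
try:
    move_pose((pre+[0,0,.05]).tolist(),q); movel(pre.tolist(),v=.2)
    print("hit",movel(g.tolist(),v=.1,until_force=8)); print(get_tcp_pos().round(4) if hasattr(get_tcp_pos(),'round') else get_tcp_pos())
    command_gripper(0); print("w",get_grip_width()*88,get_finger_force(),get_ft_force())
    movel(end.tolist(),v=.12); print("w",get_grip_width()*88,get_ft_force())
    command_gripper(1); movel((end-M[:,2]*.09).tolist(),v=.2)
    tp=end+t*.10; tp[2]=.22
    move_pose(tp.tolist(),quat(down(yaw)).tolist()); snap("r1")
    tp=tp-t*.03+np.array([-.05,0,0]); movel(tp.tolist(),v=.3); snap("r2")
except MotionError as e: print("ERR",e)
print(get_time()); cv2.imwrite("pics/r1v.png",cv2.convertScaleAbs(cv2.imread("pics/r1.png"),alpha=1.2))
E
```

```text
[0.482 0.243 0.11 ] [ 0.21809167  0.43984996  2.04595768  0.74255744  0.61763742 -0.22122656]
[0.49  0.289 0.01 ] [ 0.30541104  0.6574752   2.01452944  1.00590222  0.46164653 -0.44081362]
[0.453 0.072 0.01 ] [-0.15853021  0.62223252  2.14192174  0.90713835  0.56624857 -0.81351941]
hit False
[0.4901 0.289  0.0104]
w 55.77986604567781 29.971446990966797 [-1.64858314 -1.04090195  2.92161545]
w 56.4601131917585 [-0.70887551 -3.22213654  9.20450637]
13.8667
```

View pics/r1v.png

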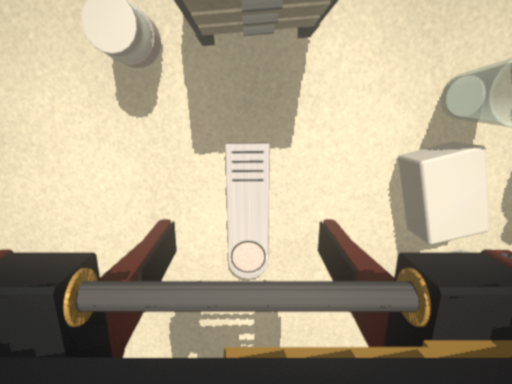

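The carrier lies free: tail corners (226,144) and (270,143), disc (248,257). Now regrasp near the tail, lift, and go to the point before the lamp.

```bash
cat >> h.py <<'E'
bd=np.array([.9254,-.3169,.2079]);bd/=np.linalg.norm(bd);by=np.cross([0,0,1],bd);by/=np.linalg.norm(by);bz=np.cross(bd,by)
BM=np.c_[bd,by,bz];BO=np.array([.6560,-.2680,.0925])
BQ=quat(np.c_[-bd,by,-bz]).tolist()
def B(x,y,z): return (BO+BM@np.array([x,y,z])).tolist()
E
python3 - <<'E'
from meas import *
C={n:load(n) for n in("r1","r2")}; P={}
im,c1=C["r1"]; _,c2=C["r2"]
e1=ringfit(cv2.cvtColor(im,cv2.COLOR_RGB2GRAY),(248,257)); d0=plane(*c1,e1[0][0],.022)
p2=proj(*c2,d0); rs=[ray(*c1,e1[0][0])]
if 30<p2[0]<480 and 30<p2[1]<350:
    e2=ringfit(cv2.cvtColor(C["r2"][0],cv2.COLOR_RGB2GRAY),p2); print(p2,[e[0] for e in e2],e2 and tri(rs+[ray(*c2,e2[0][0])]))
tail=plane(*c1,(248,143.5),.022); ax=(tail-d0)[:2]; L=np.hypot(*ax); yaw=np.arctan2(ax[1],ax[0])
print("disc",d0.round(4),e1,"tail dist",L,"yaw",np.rad2deg(yaw))
t=np.r_[ax/L,0]; g=tail-t*.047; g[2]=.004; q=quat(down(yaw)).tolist()
try:
    move_pose((g+[0,0,.08]).tolist(),q); print("hit",movel(g.tolist(),v=.1,until_force=8),get_tcp_pos())
    command_gripper(0); print("w",get_grip_width()*88,get_finger_force())
    g[2]+=.10; movel(g.tolist(),v=.12); snap("l1"); print("lift ft",get_ft_force(),get_ft_torque(),get_grip_width()*88)
    p=np.array(B(-.228,0,.029)); hi=p+[0,0,.12]
    for x in(hi,p,B(-.108,0,.029),B(-.108,0,.004)): print(inverse_kinematics(list(x),BQ))
    move_pose(hi.tolist(),BQ); movel(p.tolist(),v=.12); snap("l2")
    s=read_camera("scene"); w=cv2.imread("pics/l2.png")
    a=s[120:312,90:346,::-1]; cv2.imwrite("pics/l2v.png",np.hstack([cv2.resize(a,(400,300)),cv2.resize(w,(400,300))]))
except MotionError as e: print("ERR",e)
print(get_time())
E
```

```text
[279.45986572 254.99767399] [(331.3854675292969, 189.26181030273438), (183.48399353027344, 347.61646270751953)] (array([0.46266863, 0.16777536, 0.25259358]), [np.float64(0.005360138693799117), np.float64(0.005360138693799091)])
disc [0.4381 0.0175 0.022 ] [((244.11782836914062, 280.3181266784668), (4.437342643737793, 50.24592590332031)), ((247.71802139282227, 256.4338836669922), (31.010395050048828, 33.39252853393555))] tail dist 0.19341626440351262 yaw 78.90653872965783
hit False [0.46668437 0.16132691 0.00451661]
w 56.40370888000395 29.67026174068451
lift ft [-0.13306014  0.10400492 -1.28015709] [ 0.07571893  0.07520742 -0.02601521] 55.980847074511765
[-0.45728279  0.16842543  2.10091332  0.04280909  0.66492019 -1.72909279]
[-0.45728279  0.41063018  2.17276077  0.07679181  0.35137568 -1.76751228]
[-0.42929232  0.48385022  1.91489227  0.04047617  0.53478648 -1.70283127]
[-0.42833404  0.53132826  1.91117905  0.04332949  0.49103354 -1.70527906]
20.2667
```

View pics/l2v.png

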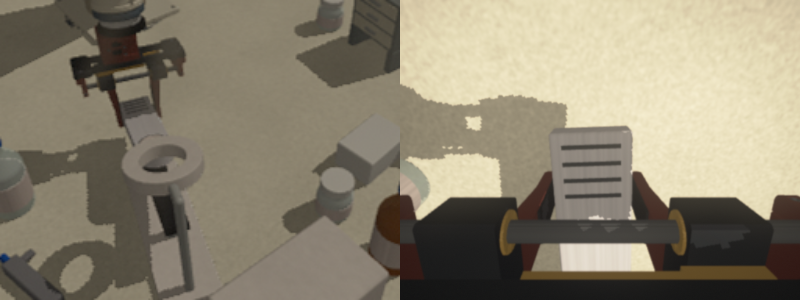

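The wrist view shows the carrier held straight, with its tail edge at about row 164–170 and col 244 at full size. In the scene view the head is just downhill of the lamp. Next I check droop from the tail edge, then slide in and lower.

Run:
```python
from h import *
c=camera_info("wrist");K=c["intrinsics"];T=c["tool_from_camera"]
for n in("l1","l2"):
    g=cv2.cvtColor(np.load(f"pics/{n}.npz")["im"],cv2.COLOR_RGB2GRAY).astype(int); print(n,g[156:182:1,225].tolist())
gx=lambda r:g[r,185:305].tolist()
print("row200",np.flatnonzero(abs(np.diff(gx(200)))>25)+185)
for dr in(-6,-3,0,3,6):
    a=np.deg2rad(dr); r=[]
    for z in(-.018,.004):
        x=.047; zz=z+.019 # rotate about grasp point (0,0,-.019)
        r.append(proj(K,T,[x*np.cos(a)-zz*np.sin(a),0,-.019+x*np.sin(a)+zz*np.cos(a)]).round(1))
    print(dr,"top/bottom edge px",r)
```

```text
l1 [141, 175, 209, 218, 218, 216, 205, 184, 169, 168, 169, 168, 173, 189, 208, 214, 211, 205, 202, 202, 202, 203, 203, 203, 203, 203]
l2 [227, 226, 225, 224, 224, 222, 207, 163, 128, 119, 118, 117, 119, 125, 131, 136, 139, 140, 140, 140, 141, 140, 141, 141, 141, 140]
row200 [296 297]
-6 top/bottom edge px [array([244.7, 168.7]), array([245. , 157.5])]
-3 top/bottom edge px [array([244.8, 167.5]), array([245. , 158.6])]
0 top/bottom edge px [array([244.8, 166.6]), array([245. , 159.8])]
3 top/bottom edge px [array([244.8, 166. ]), array([245. , 161.3])]
6 top/bottom edge px [array([244.8, 165.6]), array([245.1, 163. ])]
```

Droop is under about 1° and the grip is about 1.5 mm off nominal. Sliding in, lowering until contact, then releasing.

Run:
```python
from h import *
try:
    movel(B(-.106,0,.029),v=.08); print(get_ft_force())
    print("touch",movel(B(-.106,0,-.006),v=.03,until_force=4)); p=np.array(get_tcp_pos()); print("tcp in beam",(BM.T@(p-BO)).round(4),get_ft_force())
    command_gripper(1); wait(.3); print("ft",get_ft_force())
    movel(B(-.145,0,BM.T[2]@(p-BO)+.004),v=.08); movel(B(-.19,0,.14),v=.2)
except MotionError as e: print("ERR",e)
snap("f1")
a=read_camera("scene")[150:342,90:346,::-1]; b=read_camera("top")[90:282,250:506,::-1]
cv2.imwrite("pics/f.png",np.hstack([cv2.resize(a,(400,300)),cv2.resize(b,(400,300))])); cv2.imwrite("pics/f1v.png",cv2.convertScaleAbs(cv2.imread("pics/f1.png"),alpha=1.1))
print(get_time())
```

```text
[ 0.11988938 -0.27367094 -1.65621494]
touch True
tcp in beam [-0.1062  0.      0.0051] [ 1.59205677 -0.19542105  1.01891891]
ft [-0.69868835 -0.53798198 -0.0903277 ]
25.3167
```

View pics/f.png

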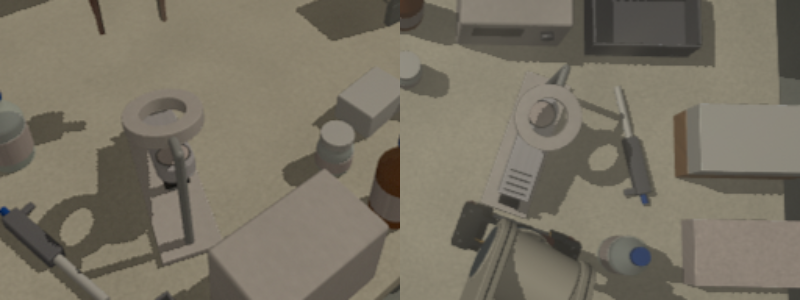

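View pics/f1v.png

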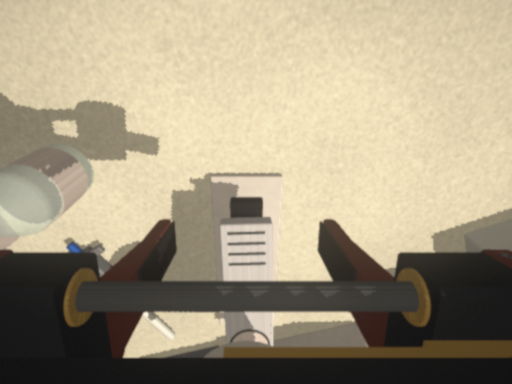

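The views show the carrier straight on the beam, the disc seen through the lamp hole at crop (543,113) and the tail edge at rows ~218 (cols 219–271) in the wrist view. A quick numeric check in the beam frame, then hand in.

Run:
```python
from meas import *
def bp(C,p,z=.022):
    o,d=ray(*C,p); o=BM.T@(o-BO); d=BM.T@d; return (o+d*(z-o[2])/d[2]).round(4)
print("disc top",bp(camT("top"),(341.5,162.3)))
_,C=load("f1")
for p in((220,221),(270,221),(223,290),(273,290),(249,338)): print(p,bp(C,p))
print("beam low end",bp(C,(231,198),.0),bp(C,(263,198),.0), "speed/ft",get_ft_force())
```

```text
disc top [0.0059 0.0004 0.022 ]
(220, 221) [-0.1547 -0.0269  0.022 ]
(270, 221) [-0.1547  0.0255  0.022 ]
(223, 290) [-0.072  -0.0255  0.022 ]
(273, 290) [-0.072   0.0306  0.022 ]
(249, 338) [-0.007   0.0038  0.022 ]
beam low end [-0.1733 -0.0163  0.    ] [-0.1733  0.0191  0.    ] speed/ft [ 0.00980933 -0.14920649 -0.48220471]
```

```bash
python3 -c "
from station import *
print(job_done(),get_time())"
```

```text
the job is handed in; nothing more can be done
the job is handed in; nothing more can be done
```

I handed the job in at about 25 s: by my camera check the carrier lies flat and straight on the beam, disc uphill and face up, centred within about 6 mm under the lamp, released with the gripper clear; the verdict was not shown.

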